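# Stow the garnish tray past its spring catch

### The job

Stow the tray that carries the half lime: with the fingertips press its steel spring bar down and keep it down while you push the tray back by its blue lug, until the tray is fully home and the catch has sprung up behind the lug. Only press and push: do not touch or lift the half lime or the kitchen timer, and leave the timer's tray and bar and everything round about alone.

Things in the scene. Friction and masses are not known exactly. Their poses are not given: they have to be found in the camera images.
- tray_slide: Wooden base, 196 (x) x 328 (y) x 10 mm, fixed, with two mirrored tray lanes, left (y > 0) and right (y < 0). Origin on the worktop, base from x = -110 to +86 mm; x = the way both trays slide home (away from the robot), y left, z up. In this frame each white open tray (92 x 90 mm, rim 35 mm above the worktop) is centred at y = +-52 mm and x = -45 mm when out, +18 mm home; a steel spring bar lies on its outer side.
- tray_left (a joint): Slide of the left tray along the base's x: 0 m = out (start), 0.063 m = fully home on its stop; friction about 1.5 N, stays where it is left. The raised tooth blocks it at 0.030 m unless the bar is held down. From 0.035 to 0.058 m the lug lies over the tooth and keeps it down; past 0.058 m the tooth springs up behind the lug once the bar is let go.
- tray_right (a joint): The same for the right tray.
- lug_left (a point): Middle of the upper edge of the left blue lug's rear face (towards the robot; push this face), 68 mm above the worktop. The lug is a block on the tray's outer side, 18 (x) x 58 (y) x 35 mm high, underside 33 mm above the worktop, reaching across the tooth and over the bar to y = +155.5 mm; this point is at y = +135 mm in the base's frame, x = -54 mm when out. Moves with the tray.
- lug_right (a point): The same point of the right lug (y = -135 mm in the base's frame).
- catch_left (a joint): Travel of the left steel spring bar: 0 m = up, 0.012 m = fully down on its stop. Moves straight down, springs back by itself; 5 N starts it, 8 N holds it fully down. Its tooth clears the lug when the bar is down 9 mm or more; hold it down until the lug's front has run over the tooth (tray at 0.035 m or more).
- catch_right (a joint): The same for the right bar.
- bar_left (a point): Middle of the top face of the left steel bar, 30 mm above the worktop when up. The bar is 150 mm long (base's x, -106 to +44 mm) and 44 mm wide (base's y, +115 to +159 mm); press anywhere on its flat top, fingertips may slide along it while pressing, best just behind the lug so that they also push it. It passes freely under the lug.
- bar_right (a point): The same point of the right steel bar (base's y -115 to -159 mm).
- tooth_left (a point): Top of the red tooth that stands 12 mm above the left bar's top, on the bar's inner side, between bar and tray (10 x 9 mm in plan, at x = -1, y = +109 mm in the base's frame). Moves down with the bar.
- tooth_right (a point): The same for the right tooth.
- lime_half: Half a green lime, 54 mm across and 35 mm high, cut side down in one of the two trays (which one differs); origin at its underside. It marks the tray to stow.
- kitchen_timer: Round pale blue kitchen timer with a wooden knob, 69 mm across, 42 mm high, in the other tray; origin at its underside. Leave it.
- mug: Blue and white mug, 91 mm high, at the back; a bystander.
- shaker: Steel cocktail shaker, 216 mm high, at the back; a bystander.
- jigger: Brass spirit measure, 100 mm high, at the back; a bystander.
- salt_box: Round wooden salt box, 91 mm across, 80 mm high, at the back left; a bystander.
- citrus_press: Yellow hand citrus press lying on the left, 232 mm long, 64 mm high; a bystander.
- bottle_opener: Brass bottle opener lying in front of the sink, 142 mm long, 8 mm high; a bystander.
Not all that is in view belongs to the job. Leave any yellow look-alike of the lime_half alone.

How it is judged (in metres and radians):
On the way:
1. the fingers hold the bar beside the lime's tray down by at least 9 mm while the tray is still short of the tooth (((y of lime_half in the frame of tray_slide above 0 m and value of joint catch_left above 0.009 m and value of joint tray_left below 0.034 m and contact force between the fingers and tray_slide above 0.5 N) or (y of lime_half in the frame of tray_slide below 0 m and value of joint catch_right above 0.009 m and value of joint tray_right below 0.034 m and contact force between the fingers and tray_slide above 0.5 N))), for 0.1 s.
At the end, for the whole second after the job is handed in: The tray with the half lime is fully home (pushed in 57.5 mm or more of 63) and at rest with the half lime in it, its bar is up again (within 2 mm) with the tooth behind the lug, and the timer's tray is still out (within 6 mm) with its bar up (((y of lime_half in the frame of tray_slide above 0 m and value of joint tray_left above 0.0575 m and value of joint each of catch_left, catch_right below 0.002 m and value of joint tray_right below 0.006 m and x of lime_half in the frame of tray_slide above -0.02 m and velocity of joint tray_left below 0.01 m/s) or (y of lime_half in the frame of tray_slide below 0 m and value of joint tray_right above 0.0575 m and value of joint each of catch_right, catch_left below 0.002 m and value of joint tray_left below 0.006 m and x of lime_half in the frame of tray_slide above -0.02 m and velocity of joint tray_right below 0.01 m/s))); the robot touches nothing.
It fails at once if the timer's tray is pushed in by more than 8 mm ((y of lime_half in the frame of tray_slide above 0 m and value of joint tray_right above 0.008 m) or (y of lime_half in the frame of tray_slide below 0 m and value of joint tray_left above 0.008 m)).
It fails at once if the spring bar of the timer's tray is pressed by more than 5 mm ((y of lime_half in the frame of tray_slide above 0 m and value of joint catch_right above 0.005 m) or (y of lime_half in the frame of tray_slide below 0 m and value of joint catch_left above 0.005 m)).
It fails at once if the half lime or the timer is lifted (height (world z) of any of lime_half, kitchen_timer above 0.03 m).
It fails at once if the robot touches the half lime or the timer (contact force between any of the fingers, the arm and lime_half above 0.5 N or contact force between any of the fingers, the arm and kitchen_timer above 0.5 N).
It fails at once if a bystander is shifted by more than 20 mm (distance of any of mug, shaker, jigger, salt_box, citrus_press, bottle_opener from where it was at the start of the episode above 0.02 m).
It also fails if it takes over 38 s, if anything falls off the work surface, if the arm or the gripper's body presses on something with over 40 N, if the wrist force passes 120 N, or if a joint passes its speed limit or range.

### The arm

A 6-joint arm with a two-finger parallel gripper is mounted at the origin on a cart in front of the work surface, level with it; the furniture and walls round the work are solid. World frame = base frame: x ahead of the robot, y to its left, z up, the work surface at z = 0. Lengths are in mm, angles in rad, forces in N, time in s.
With the tool pointing down it reaches from about 400 to 925 mm from the base axis. Payload 12.5 kg.
Tool frame: the origin (TCP) lies at the very end of the fingers, on their centre line; the grasp point (between the pads) lies 19 mm behind it; z points along the fingers, y is the line along which they close (so a half turn about z gives the same grasp; the last joint's range is limited). The gripper opens to 95 mm and grips with 3 to 60 N. Pads are 20 mm wide; open, the fingers measure 119 mm over their backs; the gripper's body (75 mm by 180 mm) begins 59 mm behind the grasp point.
Start: joints at [-1.438, 0.491, 1.559, -0, 1.092, -0.106], TCP at [147.858, -607.277, 214.661] pointing down, gripper open.
Joint ranges: [-3.1, 3.1], [-0.84, 2.19], [0.05, 2.79], [-1.13, 4.28], [0.06, 2.93], [-2.69, 2.69]. Speed limits (rad/s): [2.22, 2.22, 2.79, 3.14, 3.14, 3.14].

### API

Orientations are given as [roll, pitch, yaw] about the fixed x, y, z axes, in that order (R = Rz(yaw) Ry(pitch) Rx(roll)).
In Python, from cell import state, imaging, env, spot_in, mark_of gives the robot as it stands. The module is installed in compiled form; this text tells all that it offers.
- The arm moves only by the tool step_arm, never from a script. Its argument "increments" is a list of rows, each an object with "slide": the shift along the tool's x, y, z in m, a list of three; "roll": the turn about the tool's z in rad. A call has 1 to 5 rows; each row is the pose to reach, as a shift and turn from the pose commanded when the call began, along the tool's axes at that moment; what a row does not reach only later rows make up. A row lasts 1/8 s, in which the tool goes at most 62.5 mm and 10.7 degrees, less where a joint would pass 70% of its speed; a pose out of reach is approached as far as the arm can. A call with a gripper value outside its range is refused whole. "fingers" is the opening, from 0 (shut) to 1 (fully open), set as the call begins (left out, the last holds). The fingers move at their own pace and stop on an object; the grip force is fixed at half the most. Time passes only in rows, so rows that repeat a pose let the fingers close. It gives the time, the measured TCP pose, the force, the opening and the grip force at its end, in the units of the state.
- state(): the state, without advancing time (a new reading comes with each control period).
- imaging.read_camera(name): name is "side" or "top" or "wrist"; returns a dict with "color" (384x512x3 uint8, red, green, blue), "z_map" (384x512 float32, mm along the optical axis (not along the pixel's ray), 0 where there is no reading), "intrinsics" (3x3 intrinsics, pixels), "distortion" ([k1, k2, p1, p2, k3] as OpenCV has them; the pictures are not rectified), "camera_from_world" (4x4, takes a point from world to camera coordinates). Camera axes: x right, y up, looking along -z (the intrinsics and any distortion apply to the point x, -y, -z); pixel columns grow to the right and rows downward; lengths in mm; the calibration is good to about 2 mm. A picture is of the moment at which its call begins.
- env.job_done(): hands the job in; it is judged then, once.
Trained networks look in the newest picture that a camera, given by its name, has taken for a name from the list of things; names that differ only in an ending like _2 or _b are one class to them, and where a whole thing is asked for, a point or a joint stands for the part that bears it (a point fixed in the world has none). Each returns a list of dicts, best first, with "confidence" (0 to 1); they miss things now and then, are a little off and sometimes report something else, mostly with a low value. They report only what shows in the picture. A call takes as long as a camera call. They do not tell look-alikes from the thing itself.
- spot_in(camera, target): "bbox" ([left, top, right, bottom] in pixels, round what is visible of it).
- mark_of(camera, target): "uv" ([column, row] in pixels: a listed point, or the origin of a listed thing).
The state is a dict: "t": time; "joints": joint angles; "qvel": joint speeds; "tau": joint torques, N m; "eef_pos": TCP position; "tcp_rot": TCP orientation; "ft_force": force on the tool from outside, world axes, zero at the start; "moment": the same for the moment, N m; "opening": opening from 0.0 (shut) to 1.0 (fully open); "grip_force": force on a finger pad.
Only numpy, scipy, OpenCV 4.12 (cv2) and the standard library are available. Lean on these libraries where they do the work, as an engineer would, in place of code of your own. Each camera call takes 0.05 s, during which the arm holds its last target. There are 200 camera calls.

## Working session

There is one attempt and no reset: what is moved stays moved. The work goes in short steps, Python scripts to look and compute and a tool call to move; the robot and the scene stay as the last step left them, time stands still between calls to the robot, and variables do not carry over. Pictures are saved under pics/ and viewed, at most 10 in all, crops included, and the job is handed in when it is done.

Besides the shell and the picture viewer there is one more tool, called after "Request:" by a JSON object that holds its "name" and its "arguments". step_arm: Moves the arm, as the interface text tells. Its arguments: {"type":"object","properties":{"increments":{"type":"array"},"fingers":{"type":"number"}},"required":["increments"]}

```bash
mkdir -p pics
cat > h.py <<'E'
import numpy as np, cv2
from cell import state, imaging, env, spot_in, mark_of
def ray(c,uv):
    n=cv2.undistortPoints(np.array([[uv]],float),c["intrinsics"],np.array(c["distortion"]))[0,0]
    T=np.linalg.inv(c["camera_from_world"]); return T[:3,3],T[:3,:3]@np.array([n[0],-n[1],-1.])
def at_z(c,uv,z):
    o,d=ray(c,uv); return o+d*(z-o[2])/d[2]
def at_depth(c,uv):
    u,v=map(int,np.round(uv)); p=c["z_map"][max(v-1,0):v+2,max(u-1,0):u+2]; p=p[p>0]
    o,d=ray(c,uv); return o+d*np.median(p) if p.size else None
E
cat > a.py <<'E'
from h import *
np.set_printoptions(precision=1,suppress=True)
print(state())
Z=dict(lug_left=68,lug_right=68,bar_left=30,bar_right=30,tooth_left=42,tooth_right=42,tray_slide=0)
for cam in("top","side"):
    c=imaging.read_camera(cam); cv2.imwrite(f"pics/{cam}.png",c["color"][...,::-1])
    for n in list(Z)+["lime_half","kitchen_timer"]:
        for m in mark_of(cam,n)[:2]:
            print(cam,n,round(m["confidence"],2),np.array(m["uv"]),at_z(c,m["uv"],Z.get(n,12)),at_depth(c,m["uv"]))
E
python3 a.py
```

```text
{'t': 0.0, 'joints': array([-1.4,  0.5,  1.6, -0. ,  1.1, -0.1]), 'qvel': array([-0., -0., -0., -0.,  0., -0.]), 'tau': array([ -0. , -61.3, -25.8,   0.1,   0. ,  -0. ]), 'eef_pos': array([ 147.8, -607. ,  214. ]), 'tcp_rot': array([-3.1, -0. ,  0.2]), 'ft_force': array([-0.5,  0.2,  0.5]), 'moment': array([0., 0., 0.]), 'grip_force': 0.0, 'opening': 1.0023366461783447}
top lug_left 0.67 [218.4 216.6] [481.4 114.   68. ] [483.7 116.8  31.8]
top bar_left 0.85 [221.1 210. ] [505.6 108.5  30. ] [505.5 108.4  31. ]
top bar_right 0.68 [300.5 216.6] [ 485.7 -153.8   30. ] [ 483.4 -149.6   65.6]
top tooth_left 0.85 [226.8 200.1] [537.3  89.5  42. ] [538.2  90.   33.6]
top tooth_right 0.79 [297.1 205.7] [ 520.6 -141.5   42. ] [ 521.9 -143.1   27.5]
top tooth_right 0.52 [229.1 127. ] [784.5  85.8  42. ] [782.   85.3  51. ]
top tray_slide 0.75 [264.7 203.4] [531.4 -36.4   0. ] [530.5 -36.1   9.2]
top lime_half 0.73 [303.5 220.4] [ 474.3 -165.9   12. ] [ 471.2 -159.1   65.9]
top lime_half 0.62 [234.  157.3] [687.1  69.2  12. ] [683.4  68.4  29.7]
top kitchen_timer 0.87 [244.9 213.1] [497.2  30.
[... 332 characters left out ...]
65.3]
side bar_right 0.81 [287.8 228. ] [ 485.6 -175.7   30. ] [ 482.5 -177.6   32.3]
side tooth_left 0.49 [242.7 195. ] [556.7  93.1  42. ] [570.6 104.7  32.4]
side tooth_left 0.35 [288.1 226.6] [ 477.8 -181.5   42. ] [ 489.1 -174.3   33.6]
side tooth_right 0.8 [284.5 216.3] [ 527.9 -131.1   42. ] [ 573.1 -101.5   10. ]
side tray_slide 0.63 [264.6 216.9] [534.1 -36.    0. ] [473.2 -80.9  45.1]
side lime_half 0.5 [265.2 220.3] [499.7 -64.7  12. ] [465.  -90.1  38.1]
side lime_half 0.41 [266.9 193.9] [673.5  58.6  12. ] [671.8  57.4  13.1]
side kitchen_timer 0.57 [246.1 214.7] [485.4  16.1  12. ] [455.   -8.7  35.1]
side kitchen_timer 0.37 [226.  197.1] [541.6 169.9  12. ] [483.1 116.4  54.4]
```

```bash
python3 -c "
import cv2
a=cv2.imread('pics/top.png')[100:260,170:340];b=cv2.imread('pics/side.png')[140:260,170:340]
cv2.imwrite('pics/c1.png',cv2.resize(a,None,fx=3.5,fy=3.5,interpolation=cv2.INTER_CUBIC));cv2.imwrite('pics/c2.png',cv2.resize(b,None,fx=4.5,fy=4.5,interpolation=cv2.INTER_CUBIC))"
```

```text
(no output)
```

View pics/c1.png

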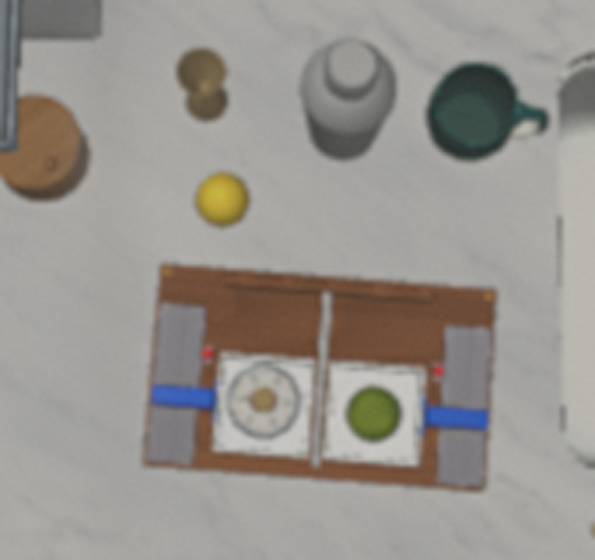

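View pics/c2.png

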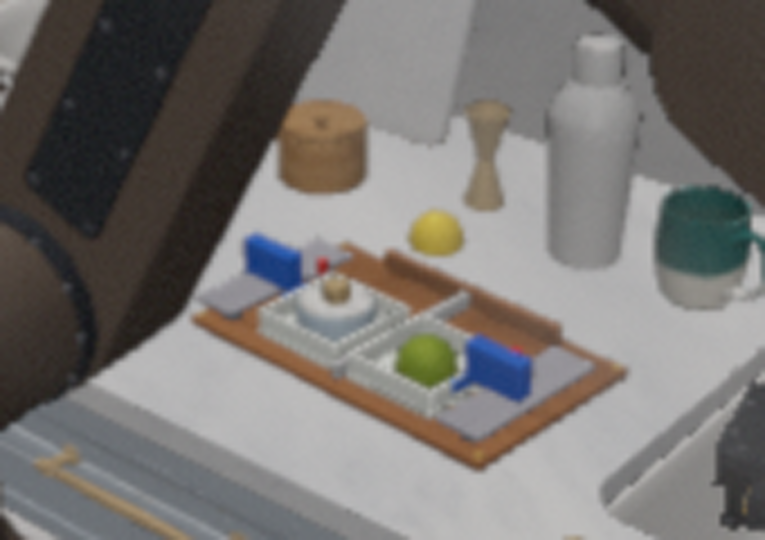

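Both crops show the green lime in the right tray, at top pixel (277,218). The timer is in the left tray at (245,214). The blue right lug is at (300,219), the red tooth at (295,206), and the right bar around (303,216).
What could be taken for the lime: green half at (277,218), or the yellow look-alike at (233,157) outside the base. I choose the green one, so the lane is the right one.

```bash
cat > b.py <<'E'
from h import *
np.set_printoptions(precision=1,suppress=True)
c=imaging.read_camera("top"); im=c["color"].astype(int); R,G,B=im[...,0],im[...,1],im[...,2]
P=lambda x,y:[170+x/3.5,100+y/3.5]
pts=[];loc=[]
for uv,l in (((162,264),(86,164)),((496,290),(86,-164)),((485,490),(-110,-164)),((143,466),(-110,164))):
    pts.append(at_z(c,P(*uv),10)[:2]);loc.append(l)
hw=im[90:260,170:340]
def cents(m,z,name,L):
    n,lab,st,ce=cv2.connectedComponentsWithStats(m.astype(np.uint8))
    for i in range(1,n):
        u,v=ce[i]
        if 200<u<320 and 170<v<240 and st[i,4]>3:
            w=at_z(c,ce[i],z); print(name,st[i,4],ce[i],w)
            s=1 if u<262 else -1
            pts.append(w[:2]);loc.append((L[0],s*L[1]))
cents((B>R+50)&(B>G+30),66,"blue",(-45,126.5))
cents((R>G+60)&(R>B+60)&(G<110)&(abs(G-B)<25),42,"red",(-1,109))
pts=np.array(pts);loc=np.array(loc,float)
a=loc-loc.mean(0);b=pts-pts.mean(0)
yaw=np.arctan2((a[:,0]*b[:,1]-a[:,1]*b[:,0]).sum(),(a*b).sum())
Rm=np.array([[np.cos(yaw),-np.sin(yaw)],[np.sin(yaw),np.cos(yaw)]]); o=pts.mean(0)-Rm@loc.mean(0)
print("yaw",round(yaw,4),"o",o); print((pts-o)@Rm-loc)
for n,p in dict(lug=(-54,-135),behind=(-75,-137),tooth=(-1,-109)).items(): print(n,o+Rm@p)
s=state();np.set_printoptions(precision=4);print(s["t"],s["tcp_rot"],s["eef_pos"])
E
python3 b.py
```

```text
blue 99 [222.1 212.8] [493.8 102.5  66. ]
blue 98 [299.6 218.8] [ 476.3 -146.4   66. ]
red 7 [229.  200.3] [536.8  82.3  42. ]
red 7 [295.  205.3] [ 521.9 -134.6   42. ]
yaw -0.0685 o [529.3 -26.6]
[[-1.8 -2.9]
 [-2.3  0.7]
 [ 1.2  0.4]
 [-0.5 -2.2]
 [ 0.8 -0.1]
 [ 0.4  3.3]
 [ 1.   0.2]
 [ 1.1  0.7]]
lug [ 466.1 -157.6]
behind [ 445.1 -158.1]
tooth [ 520.8 -135.3]
1.05 [3.1414 0.     0.2388] [ 147.8558 -607.3035  214.686 ]
```

Run:
```python
from h import *
c=imaging.read_camera("top"); z=c["z_map"]; g=[]
for v in range(150,384,2):
  for u in range(200,480,2):
    if z[v,u]>0:
      o,d=ray(c,(u,v)); g.append(o+d*z[v,u])
g=np.array(g)
a=np.array([148,-607]);b=np.array([445,-158]);n=(b-a)/np.linalg.norm(b-a)
r=g[:,:2]-a; s=r@n; w=abs(r[:,0]*n[1]-r[:,1]*n[0])
for k in range(0,560,70):
    m=(s>=k)&(s<k+70)&(w<120)
    if m.any(): print(k,m.sum(),g[m,2].max().round())
print(state()["t"])
```

```text
0 187 340.0
70 137 337.0
140 189 659.0
210 266 678.0
280 461 778.0
350 830 778.0
420 304 740.0
490 361 71.0
1.1
```

View pics/top.png

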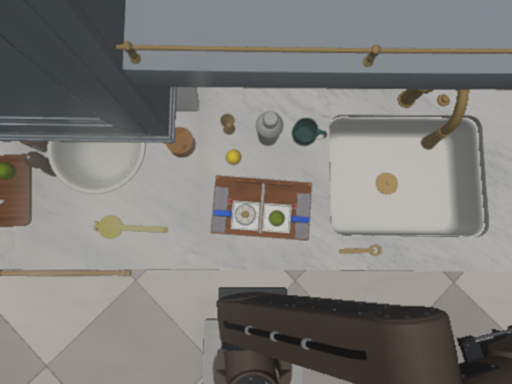

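The full top view shows a clear path: the heights it measured along it are the arm itself. Nothing tall stands between the arm and the right bar at (303,216). Moving with the fingers shut.

Request:
{"name": "step_arm", "arguments": {"increments": [{"slide": [0.04, -0.037, 0], "roll": 0}, {"slide": [0.08, -0.074, 0], "roll": 0}, {"slide": [0.122, -0.113, 0], "roll": 0}, {"slide": [0.164, -0.152, 0], "roll": 0}, {"slide": [0.206, -0.191, 0], "roll": 0}], "fingers": 0}}

```text
t: 1.72
eef_pos: [303.6, -371.5, 214.8]
tcp_rot: [3.141, -0.0, 0.238]
ft_force: [1.1, -0.4, 0.4]
opening: 0.534
grip_force: 0.0
```

Request:
{"name": "step_arm", "arguments": {"increments": [{"slide": [0.042, -0.039, 0], "roll": 0.06}, {"slide": [0.084, -0.078, 0], "roll": 0.13}, {"slide": [0.126, -0.117, 0], "roll": 0.2}, {"slide": [0.168, -0.156, 0], "roll": 0.27}, {"slide": [0.189, -0.175, 0], "roll": 0.307}]}}

```text
t: 2.35
eef_pos: [446.1, -156.0, 214.8]
tcp_rot: [3.141, -0.001, -0.068]
ft_force: [-0.4, -0.2, -0.8]
opening: 0.029
grip_force: 0.0
```

Request:
{"name": "step_arm", "arguments": {"increments": [{"slide": [0, 0, 0.03], "roll": 0}, {"slide": [0, 0, 0.06], "roll": 0}, {"slide": [0, 0, 0.09], "roll": 0}, {"slide": [0, 0, 0.11], "roll": 0}, {"slide": [0, 0, 0.11], "roll": 0}]}}

```text
t: 2.98
eef_pos: [444.6, -158.0, 103.8]
tcp_rot: [-3.141, 0.002, -0.068]
ft_force: [0.3, -1.1, 0.3]
opening: 0.005
grip_force: 0.0
```

Run:
```python
from h import *
np.set_printoptions(precision=1,suppress=True)
c=imaging.read_camera("wrist"); cv2.imwrite("pics/w1.png",c["color"][...,::-1])
for n,z in (("lug_right",68),("bar_right",30),("tooth_right",42)):
    for m in mark_of("wrist",n)[:2]: print(n,round(m["confidence"],2),np.array(m["uv"]),at_z(c,m["uv"],z),at_depth(c,m["uv"]))
def px(p):
    q=c["camera_from_world"]@np.r_[p,1]; q=q[:3]*[1,-1,-1]
    return cv2.projectPoints(q[None],np.zeros(3),np.zeros(3),c["intrinsics"],np.array(c["distortion"]))[0].ravel()
print("tcp px",px(state()["eef_pos"]))
yaw=-.0685;R=np.array([[np.cos(yaw),-np.sin(yaw)],[np.sin(yaw),np.cos(yaw)]])
for l in((-54,-135,68),(-54,-155.5,68),(-54,-97.5,68),(-1,-109,42),(-106,-159,30),(-106,-115,30)): print(l,px(np.r_[R@l[:2]+[529.3,-26.6],l[2]]))
```

```text
lug_right 0.78 [251.1 183.1] [ 465.8 -154.7   68. ] [ 465.3 -154.6   66.3]
lug_right 0.74 [106.8 106.5] [526.6 -60.7  68. ] [527.  -44.1  34.4]
bar_right 0.87 [259.1 143.1] [ 488.3 -162.2   30. ] [ 488.3 -162.2   29.6]
tooth_right 0.59 [219.4 105.8] [ 520.3 -134.3   42. ] [ 520.3 -134.3   42. ]
tcp px [258.6 231.2]
(-54, -135, 68) [255.1 182.3]
(-54, -155.5, 68) [283.8 182.3]
(-54, -97.5, 68) [202.7 182.3]
(-1, -109, 42) [220.6 105. ]
(-106, -159, 30) [282.5 227. ]
(-106, -115, 30) [232.9 227. ]
```

View pics/w1.png

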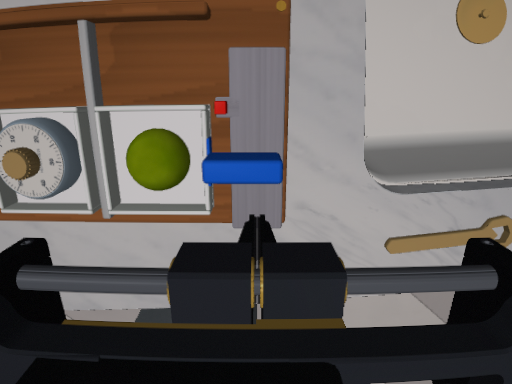

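The wrist picture puts the lug (204–282, 165), tooth (221,106) and bar (257,50–228) where the fit predicts. The shut fingertips are over the bar just behind the lug. Pressing down now.

Request:
{"name": "step_arm", "arguments": {"increments": [{"slide": [0, 0, 0.03], "roll": 0}, {"slide": [0, 0, 0.055], "roll": 0}, {"slide": [0, 0, 0.068], "roll": 0}, {"slide": [0, 0, 0.074], "roll": 0}, {"slide": [0, 0, 0.078], "roll": 0}]}}

```text
t: 3.8
eef_pos: [445.3, -158.4, 27.1]
tcp_rot: [3.141, -0.001, -0.068]
ft_force: [-2.3, 1.5, 5.5]
opening: 0.006
grip_force: 2.5
```

Request:
{"name": "step_arm", "arguments": {"increments": [{"slide": [0, 0, 0.003], "roll": 0}, {"slide": [0, 0, 0.006], "roll": 0}, {"slide": [0, 0, 0.007], "roll": 0}, {"slide": [0, 0, 0.007], "roll": 0}]}}

```text
t: 4.3
eef_pos: [445.3, -158.4, 20.3]
tcp_rot: [3.141, -0.001, -0.068]
ft_force: [-1.8, 1.6, 6.8]
opening: 0.003
grip_force: 3.5
```

Request:
{"name": "step_arm", "arguments": {"increments": [{"slide": [0, 0, 0.001], "roll": 0}, {"slide": [0, 0, 0.002], "roll": 0}, {"slide": [0, 0, 0.002], "roll": 0}]}}

```text
t: 4.68
eef_pos: [445.3, -158.4, 18.3]
tcp_rot: [3.141, -0.001, -0.068]
ft_force: [-2.8, -0.3, 8.4]
opening: 0.002
grip_force: 3.8
```

Request:
{"name": "step_arm", "arguments": {"increments": [{"slide": [0.006, 0, 0], "roll": 0}, {"slide": [0.012, 0, 0], "roll": 0}, {"slide": [0.018, 0, 0], "roll": 0}, {"slide": [0.024, 0, 0], "roll": 0}, {"slide": [0.03, 0, 0], "roll": 0}]}}

```text
t: 5.3
eef_pos: [473.3, -159.9, 18.2]
tcp_rot: [-3.141, 0.004, -0.068]
ft_force: [-11.3, -2.1, 11.8]
opening: 0.005
grip_force: 6.9
```

Request:
{"name": "step_arm", "arguments": {"increments": [{"slide": [0.006, 0, 0], "roll": 0}, {"slide": [0.012, 0, 0], "roll": 0}, {"slide": [0.018, 0, 0], "roll": 0}, {"slide": [0.022, 0, 0], "roll": 0}, {"slide": [0.022, 0, 0], "roll": 0}]}}

```text
t: 5.92
eef_pos: [495.8, -161.4, 18.3]
tcp_rot: [-3.141, 0.002, -0.068]
ft_force: [-8.8, -0.8, 9.5]
opening: 0.005
grip_force: 4.8
```

Request:
{"name": "step_arm", "arguments": {"increments": [{"slide": [0.005, 0, 0], "roll": 0}, {"slide": [0.01, 0, 0], "roll": 0}, {"slide": [0.015, 0, 0], "roll": 0}, {"slide": [0.018, 0, 0], "roll": 0}, {"slide": [0.018, 0, 0], "roll": 0}]}}

```text
t: 6.55
eef_pos: [514.0, -162.7, 18.2]
tcp_rot: [-3.141, 0.002, -0.068]
ft_force: [-6.6, 0.4, 7.3]
opening: 0.006
grip_force: 4.0
```

Run:
```python
from h import *
np.set_printoptions(precision=1,suppress=True)
c=imaging.read_camera("wrist"); cv2.imwrite("pics/w2.png",c["color"][...,::-1])
im=c["color"].astype(int);m=(im[...,2]>im[...,0]+50)&(im[...,2]>im[...,1]+30)
n,l,st,ce=cv2.connectedComponentsWithStats(m.astype(np.uint8))
yaw=-.0685;R=np.array([[np.cos(yaw),-np.sin(yaw)],[np.sin(yaw),np.cos(yaw)]])
L=lambda p:(np.array(p)[:2]-[529.3,-26.6])@R
for i in range(1,n):
    if st[i,4]>150: print(st[i],L(at_z(c,ce[i],68)))
for t in("lug_right",):
    for k in mark_of("wrist",t)[:2]: print(k["confidence"],k["uv"],L(at_z(c,k["uv"],68)),at_depth(c,k["uv"]))
print("tip",L(state()["eef_pos"]))
```

```text
[ 169  171  130   82 6114] [  23.  -125.5]
0.76 [251.0, 254.4] [   6.  -133.5] [ 546.8 -162.4  104.8]
tip [  -5.9 -136.9]
```

View pics/w2.png

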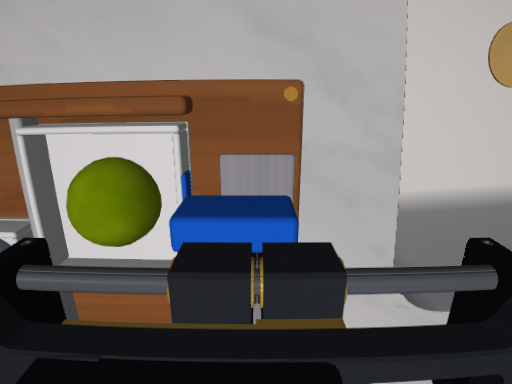

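The picture shows the lime in the tray, with the tray's front rim (row 128) close to the back stop strip (row 105) and the lug at (235,220). I'll push on until the stop is felt.

Request:
{"name": "step_arm", "arguments": {"increments": [{"slide": [0.002, 0, 0], "roll": 0}, {"slide": [0.004, 0, 0], "roll": 0}, {"slide": [0.005, 0, 0], "roll": 0}, {"slide": [0.005, 0, 0], "roll": 0}]}}

```text
t: 7.15
eef_pos: [515.8, -162.8, 18.2]
tcp_rot: [-3.14, 0.008, -0.068]
ft_force: [-24.5, -4.0, 17.7]
opening: 0.006
grip_force: 15.1
```

Request:
{"name": "step_arm", "arguments": {"increments": [{"slide": [0.002, 0, 0], "roll": 0}, {"slide": [0.004, 0, 0], "roll": 0}, {"slide": [0.004, 0, 0], "roll": 0}]}}

```text
t: 7.52
eef_pos: [515.9, -162.7, 18.2]
tcp_rot: [-3.138, 0.016, -0.068]
ft_force: [-46.3, -9.5, 31.7]
opening: 0.004
grip_force: 27.3
```

Firm stop. Relieve the push, then lift.

Request:
{"name": "step_arm", "arguments": {"increments": [{"slide": [-0.006, 0, 0], "roll": 0}, {"slide": [-0.012, 0, 0], "roll": 0}, {"slide": [-0.014, 0, -0.01], "roll": 0}, {"slide": [-0.016, 0, -0.03], "roll": 0}, {"slide": [-0.016, 0, -0.07], "roll": 0}]}}

```text
t: 8.15
eef_pos: [507.3, -162.3, 87.9]
tcp_rot: [-3.141, 0.002, -0.068]
ft_force: [-0.1, -0.1, -0.1]
opening: 0.007
grip_force: 0.0
```

Request:
{"name": "step_arm", "arguments": {"increments": [{"slide": [-0.03, 0, -0.04], "roll": 0}, {"slide": [-0.05, 0, -0.06], "roll": 0}, {"slide": [-0.05, 0, -0.06], "roll": 0}]}}

```text
t: 8.52
eef_pos: [457.9, -159.3, 149.4]
tcp_rot: [3.14, -0.003, -0.069]
ft_force: [-0.3, 0.3, -0.5]
opening: 0.002
grip_force: 0.0
```

Run:
```python
from h import *
np.set_printoptions(precision=1,suppress=True)
c=imaging.read_camera("wrist"); cv2.imwrite("pics/w3.png",c["color"][...,::-1])
yaw=-.0685;R=np.array([[np.cos(yaw),-np.sin(yaw)],[np.sin(yaw),np.cos(yaw)]])
L=lambda p:(np.array(p)[:2]-[529.3,-26.6])@R
for t,z in(("lug_right",68),("tooth_right",42),("bar_right",30)):
    for k in mark_of("wrist",t)[:2]: print(t,k["confidence"],k["uv"],L(at_z(c,k["uv"],z)),at_depth(c,k["uv"]))
```

```text
lug_right 0.85 [253.1, 110.6] [   7.8 -133.8] [ 527.8 -160.6   66.2]
tooth_right 0.62 [175.5, 97.5] [ 18.8 -63.8] [543.7 -92.   44. ]
bar_right 0.58 [256.7, 148.6] [ -29.7 -136.8] [ 490.3 -161.    29.8]
```

View pics/w3.png

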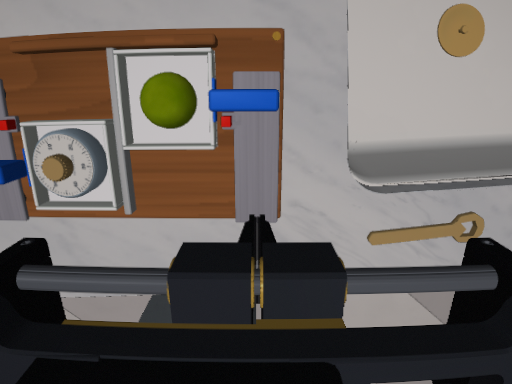

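The right tray is home. The lug's rear face is at x = +8 mm (61–62 mm of travel), and the red tooth at (226,121) shows behind the lug. The bar top is back at 29.8 mm. The lime sits in its tray and the timer's tray is still out, so I'm handing in.

```bash
python3 -c "
from cell import env
print(env.job_done())"
```

```text
the job is handed in; nothing more can be done
None
```

The half lime's tray (the right one) is fully home with its catch sprung up behind the lug; the timer's tray is still out, and the job is handed in at about 8.6 s of the 38 s, with no verdict returned.

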